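Clear the pipe saddle off a spares case and hold its lid half open

TASK

A steel pipe saddle is standing on the lid of the grey spares case on the shop counter. Without dropping it, hang the saddle over the bar of the counter display rail and let go of it, then lift the case's lid and hold it half open, at 45 degrees, so that a customer can look inside. Finish while still holding the lid there with the gripper (it falls shut if let go), and leave the carton, jar and screwdriver where they are.

Things in the scene. Friction and masses are not known exactly. Their poses are not given: they have to be found in the camera images.
- case: Grey sheet-metal spares case, fixed to the counter: 260 (its x, front to back) x 240 (its y) x 90 mm high, covered by a hinged lid whose closed top is 97 mm above the counter. Origin at the centre of its underside. The hinge runs along its far (+x) top edge, the handle is near its robot-side (-x) edge. Position and yaw vary.
- lid (a joint): Opening angle of the lid in rad: 0 closed, growing as the handle side rises; 0.785 is half open (45 degrees), end stop 1.9. Free hinge, no stay or spring: the lid (0.3 to 0.65 kg, 260 x 240 x 6 mm) falls shut from any angle below about 1.5. Lifting it by the handle takes 1 to 5 N.
- lid_hinge (a point): Point on the hinge axis, mid-width, at the far top edge of the case, 90.5 mm above the counter; the axis runs along the case's y. The frame turns with the lid: x points from the handle side to the hinge in the lid's plane (the case's x when closed), z is square to the lid's outer face (up when closed).
- lid_grip (a point): Middle of the handle's cross-bar, on its axis. The handle is a bow of 12 mm round steel: bar along the case's y, 64 mm overall, on a leg at each end. The axis is 38 mm above the lid's top face (32 free below), 220 mm from the hinge axis along the lid and 44 mm off it square to the lid; 134.5 mm above the counter when closed. Turns with the lid.
- saddle: Loose bare-steel pipe saddle, 0.18-0.29 kg: inverted U strap with flat ears, standing on the lid behind the handle at any yaw. Strap 30 wide (its y), 4 thick. Legs 60 mm over their outsides (along its x), 52 inside, straight up to 55, then a half-round crown; 85 tall. Ears 104 overall. Origin: middle of the underside, z up, y the way a pipe runs through. A half turn looks the same.
- saddle_crown (a point): Point at the middle of the inside (underside) of the saddle's crown, 81 mm above the saddle's origin. When hung it rests on top of the bar, so it lies 6 mm above the bar's axis.
- rail: Counter display rail, fixed: a 12 mm round steel bar, 230 mm long, level along its own x, on an upright at each end, standing on a dark steel base 260 x 100 x 12 mm. Origin at the centre of its underside. It stands to the left or to the right of the case; position and yaw vary.
- rail_mid (a point): Middle of the rail's bar, on its axis, 180 mm above the counter; the bar runs along this point's x for 115 mm either way. The saddle is to hang on it astride, crown on the bar, one leg either side.
- carton: Bystander: closed cardboard carton 140 x 100 x 90 mm, on the side of the case where the rail is not. Origin at the centre of its underside.
- jar: Bystander: glass jar with a lid, 72 mm across, 110 mm tall, at the left of the work. Origin at the centre of its underside.
- driver: Bystander: screwdriver about 200 mm long lying at the right of the work.
Not all that is in view belongs to the job. Of the things that look like the saddle, the smallest one is meant.

How it is judged:
By the outcome, as a careful person would: the job done as asked, in the order asked, and still so for the second after the job is handed in, while the arm keeps its last pose, push and grip.
It also fails if it takes over 56 s, if anything falls off the work surface, if the arm or the gripper's body presses on something with over 40 N, if the wrist force passes 120 N, or if a joint passes its speed limit or range.

ROBOT

A 6-joint arm with a two-finger parallel gripper is mounted at the origin on the work surface. World frame = base frame: x ahead of the robot, y to its left, z up, the work surface at z = 0. Lengths are in m, angles in rad, forces in N, time in s.
With the tool pointing down it reaches from about 0.35 to 0.775 m from the base axis. Payload 5.5 kg.
Tool frame: the origin (TCP) lies between the finger pads; the fingertips stand 22 mm ahead of it and the grasp point (between the pads) lies 3 mm ahead of it (env.finger_overhang is the distance from the TCP to the fingertips, in m); y points along the fingers, x is the direction in which the jaws open and shut, and the axes are right-handed (so a half turn about y gives the same grasp; the last joint's range is limited). The gripper opens to 85 mm and grips with 20 to 120 N. Pads are 22 mm wide; open, the fingers measure 114 mm over their backs; the gripper's body (76 mm by 85 mm) begins 54 mm behind the grasp point. The pads swing forward as they close: fully open they stand 13 mm farther back than shut.
Start: joints at [1.147, 0.313, 0.046, 1.304, 0, 1.431], TCP at [0.161, 0.552, 0.253] pointing down, gripper open.
Joint ranges: [-2.76, 2.76], [-0.86, 1.69], [-1.03, 1.26], [-2.2, 2.34], [-1.47, 1.5], [-3.14, 3.14]. Speed limits (rad/s): [2.57, 2.57, 3.14, 3.14, 3.14, 3.14].

INTERFACE

Orientations are given as a unit quaternion [w, x, y, z].
In Python, from workcell import monitor, cams, job, env gives the robot as it stands.
- The arm moves only by the tool drive_tool, never from a script. Its argument "plan" is text: rows parted by semicolons, each of 7 numbers parted by spaces: the opening, from -1 (shut) to 1 (fully open), then the shift along the tool's x, y, z in mm, then the turn, a rotation vector about the tool's x, y, z in degrees. In form: gripper x y z rx ry rz; .... A call has 1 to 8 rows; each row shifts and turns the pose as measured when the row begins, along the tool's axes as they then stand; what a row does not reach is not made up. A row lasts 1/8 s, in which the tool goes at most 62.5 mm and 10.7 degrees, less where a joint would pass 70% of its speed; a pose out of reach is approached as far as the arm can. A call is refused whole if a number of a shift passes 62.5 or a number of a turn 10.7, either way. A call with a gripper value outside its range is refused whole. The fingers move at their own pace and stop on an object; "grip_force" is the grip in N (left out, the last holds). Time passes only in rows, so rows that do not move let the fingers close. It gives the time, the measured TCP pose, the force and the opening at its end, in the units of the state.
- monitor.get_state(): the state, without advancing time (a new reading comes with each control period).
- cams.read_camera(name): name is "side" or "top" or "wrist"; returns (picture, depth): 420x560x3 uint8, red, green, blue; 420x560 float32, m along the optical axis (not along the pixel's ray), 0 where there is no reading.
- cams.calibration(name): a dict with "fx", "fy", "cx", "cy" (pixels), "D" ([k1, k2, p1, p2, k3] as OpenCV has them; the pictures are not rectified), "R" (3x3) and "t" (3): a world point X has camera coordinates R X + t. Camera axes: x right, y down, z forward; pixel columns grow to the right and rows downward; lengths in m; the calibration is good to about 2 mm. A picture is of the moment at which its call begins: read the wrist's pose just before it. calibration takes no time and is no camera call; for the wrist camera it gives the pose at the moment of the call.
- job.hand_in(): hands the job in, once; it reports no verdict.
The state is a dict: "clock": time; "joint_pos": joint angles; "qvel": joint speeds; "tau": joint torques, N m; "tcp_pos": TCP position; "orientation": TCP orientation; "wrist_force": force on the tool from outside, world axes, zero at the start; "ft_torque": the same for the moment, N m; "finger_gap": finger opening in m.
Only numpy, scipy, OpenCV 4.12 (cv2) and the standard library are available. Lean on these libraries where they do the work, as an engineer would, in place of code of your own. Each camera call takes 0.05 s, during which the arm holds its last target.

## Working session

There is one attempt and no reset: what is moved stays moved. The work goes in short steps, Python scripts to look and compute and a tool call to move; the robot and the scene stay as the last step left them, time stands still between calls to the robot, and variables do not carry over. Pictures are saved under pics/ and viewed, and the job is handed in when it is done.

Besides the shell and the picture viewer there is one more tool, called after ">>>" in YAML: its name, and indented under it one key for each argument. drive_tool: Moves the arm, as the interface text tells. Its arguments: {"type":"object","properties":{"plan":{"type":"string"},"grip_force":{"type":"number"}},"required":["plan"]}

```bash
ls; mkdir -p pics
python3 - <<'E'
from workcell import monitor, cams, job, env
import cv2, numpy as np, pickle
print(monitor.get_state())
print(env.finger_overhang)
for n in ["top","side"]:
    im,d=cams.read_camera(n); c=cams.calibration(n)
    cv2.imwrite(f"pics/{n}0.png",im[:,:,::-1]); pickle.dump((im,d,c),open(f"{n}0.pkl","wb"))
    print(n,c)
E
```

```text
pics
{'clock': 0.0, 'joint_pos': array([ 1.14738100e+00,  3.13981290e-01,  4.50043569e-02,  1.30360090e+00,
       -1.17243111e-05,  1.43119266e+00]), 'qvel': array([ 0.00055591,  0.00122103, -0.00046648, -0.00029659,  0.00093043,
        0.00103879]), 'tau': array([-2.17320026e-03, -4.80634332e+01,  2.98530650e+01,  1.95269391e-02,
       -2.02026254e-04, -6.87693444e-06]), 'tcp_pos': array([0.16083303, 0.55156896, 0.25243008]), 'orientation': array([-0.56538118,  0.56599667,  0.42370937, -0.42480851]), 'wrist_force': array([ 1.42345865,  0.44537976, -0.14824562]), 'ft_torque': array([ 0.06327949,  0.03386314, -0.01805563]), 'finger_gap': 0.08556063541630635}
0.022
top {'fx': 390.92148014765235, 'fy': 390.92148014765235, 'cx': 279.8913099746007, 'cy': 212.5542204589377, 'D': array([-0.00895134,  0.        ,  0.        ,  0.        ,  0.        ]), 'R': array([[-0.0095223 , -0.99977552, -0.01892692],
       [-0.98199544,  0.01292077, -0.18846221],
       [ 0.18866446,  0.01679156, -0.98189804]]), 't': array([0.02080024, 0.67647904, 1.30615809])}
side {'fx': 417.24961569967735, 'fy': 417.24961569967735, 'cx': 285.35841030368067, 'cy': 211.60863243322908, 'D': array([0.01887835, 0.        , 0.        , 0.        , 0.        ]), 'R': array([[ 0.83963053, -0.54279059,  0.01997394],
       [-0.39007974, -0.62817921, -0.6732226 ],
       [ 0.3779661 ,  0.55746682, -0.73917006]]), 't': array([-0.5407899 ,  0.3373423 ,  1.16361565])}
```

View pics/top0.png

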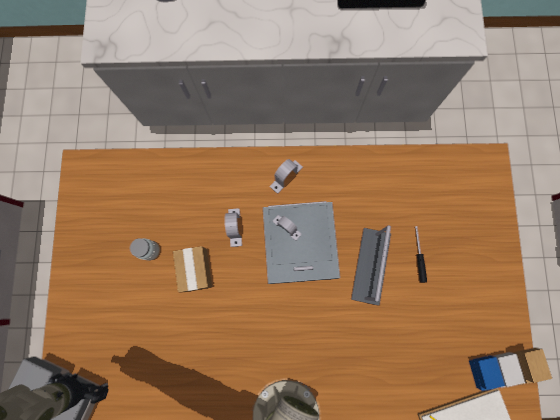

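View pics/side0.png

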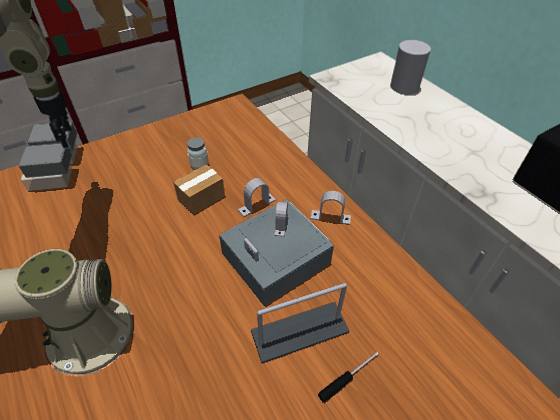

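```bash
cat > h.py <<'E'
import numpy as np, cv2, pickle
from scipy.spatial.transform import Rotation as Ro
def rot(q): return Ro.from_quat([q[1],q[2],q[3],q[0]])
def K(c): return np.array([[c['fx'],0,c['cx']],[0,c['fy'],c['cy']],[0,0,1.]])
def ray(c,u,v):
    p=cv2.undistortPoints(np.array([[[u,v]]],float),K(c),c['D'])[0,0]
    o=-c['R'].T@c['t']; d=c['R'].T@np.array([p[0],p[1],1]); return o,d
def at_z(c,u,v,z):
    o,d=ray(c,u,v); return o+d*(z-o[2])/d[2]
def at_d(c,u,v,dep):
    o,d=ray(c,u,v); return o+d*dep
def proj(c,X):
    rv=cv2.Rodrigues(c['R'])[0]
    return cv2.projectPoints(np.atleast_2d(np.array(X,float)),rv,c['t'],K(c),c['D'])[0][:,0]
def cloud(c,d):
    v,u=np.mgrid[0:d.shape[0],0:d.shape[1]]
    p=cv2.undistortPoints(np.stack([u.ravel(),v.ravel()],1).astype(float)[:,None],K(c),c['D'])[:,0]
    P=np.c_[p,np.ones(len(p))]*d.ravel()[:,None]
    return ((P-c['t'])@c['R']).reshape(d.shape+(3,))
E
python3 - <<'E'
from h import *
R=rot([-0.56538118,  0.56599667,  0.42370937, -0.42480851]).as_matrix(); print(R.round(3))
for n in ['top','side']:
    im,d,c=pickle.load(open(n+'0.pkl','rb'))
    P=cloud(c,d); z=P[...,2]
    v=np.clip(z/0.3*255,0,255).astype(np.uint8)
    cv2.imwrite(f'pics/{n}_h.png',cv2.applyColorMap(v,cv2.COLORMAP_JET))
    cv2.imwrite(f'pics/{n}_big.png',cv2.resize(im[:,:,::-1],None,fx=1.42,fy=1.42))
E
```

```text
[[ 0.28  -0.001 -0.96 ]
 [ 0.96  -0.002  0.28 ]
 [-0.002 -1.     0.   ]]
```

Run:
```python
from h import *
im,d,c=pickle.load(open('top0.pkl','rb'))
cv2.imwrite('pics/topc.png',cv2.resize(im[190:315,225:425,::-1],None,fx=4,fy=4,interpolation=cv2.INTER_CUBIC))
P=cloud(c,d)
z=P[...,2]
# lid top
print(np.median(z[225:260,305:325]))
im,d,c=pickle.load(open('side0.pkl','rb'))
cv2.imwrite('pics/sidec.png',cv2.resize(im[170:370,210:400,::-1],None,fx=3,fy=3,interpolation=cv2.INTER_CUBIC))
```

```text
0.09720195337809938
```

View pics/topc.png

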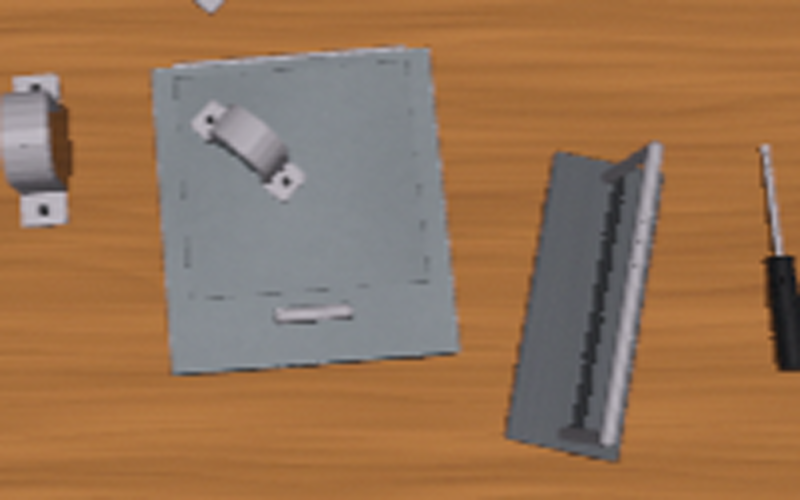

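View pics/sidec.png

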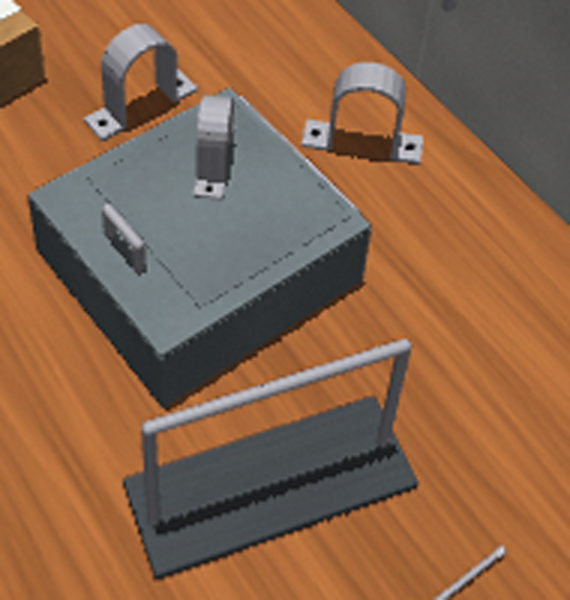

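Run:
```python
from h import *
im,d,c=pickle.load(open('top0.pkl','rb'))
f=lambda x,y,z: at_z(c,(x+.5)/4-.5+225,(y+.5)/4-.5+190,z)
L=np.array([f(*p,.097) for p in [(152,70),(430,47),(458,352),(172,373)]]); print(L.round(4), [np.linalg.norm(L[i]-L[i-1]).round(3) for i in range(4)])
cc=L.mean(0); xa=(L[0]+L[1]-L[2]-L[3])[:2]; print('case c',cc, 'yaw',np.degrees(np.arctan2(xa[1],xa[0])))
b=np.array([f(655,148,.183),f(608,440,.183)]); print('bar',b,b.mean(0),np.linalg.norm(b[0]-b[1]),np.degrees(np.arctan2(*(b[0]-b[1])[[1,0]])))
h=np.array([f(278,315,.137),f(351,312,.137)]); print('handle',h,h.mean(0),np.linalg.norm(h[0]-h[1]))
e=np.array([f(210,120,.101),f(287,182,.101)]);print('ear holes',e,e.mean(0),np.linalg.norm(e[0]-e[1]),np.degrees(np.arctan2(*(e[0]-e[1])[[1,0]])))
P=cloud(c,d)
z=P[...,2]
m=(z>.165)&(np.abs(P[...,0]-e.mean(0)[0])<.06)&(np.abs(P[...,1]-e.mean(0)[1])<.06)
print('crown', P[m].mean(0),m.sum(),P[m][:,2].max())
m=(z>.165)&(z<.2)&(P[...,1]<-.1)&(P[...,1]>-.4)&(P[...,0]>.3)&(P[...,0]<.75)
Q=P[m];print('bar cloud',m.sum(),Q.mean(0)); 
vx,vy,x0,y0=cv2.fitLine(Q[:,:2].astype(np.float32),cv2.DIST_HUBER,0,.01,.01).ravel();print(x0,y0,np.degrees(np.arctan2(vy,vx)),Q[:,2].max(),Q[:,0].min(),Q[:,0].max())
# side
im,d,c=pickle.load(open('side0.pkl','rb'))
P=cloud(c,d);z=P[...,2]
m=(z>.172)&(z<.2)&(P[...,1]<-.1)&(P[...,1]>-.4)&(P[...,0]>.3)&(P[...,0]<.75)
Q=P[m];print('bar cloud side',m.sum(),Q.mean(0)); 
vx,vy,x0,y0=cv2.fitLine(Q[:,:2].astype(np.float32),cv2.DIST_HUBER,0,.01,.01).ravel();print(x0,y0,np.degrees(np.arctan2(vy,vx)),Q[:,2].max(),Q[:,0].min(),Q[:,0].max())
m=(z>.165)&(np.abs(P[...,0]-e.mean(0)[0])<.06)&(np.abs(P[...,1]-e.mean(0)[1])<.06)
print('crown side', P[m].mean(0),m.sum(),P[m][:,2].max())
for n in ['wrist']:
  pass
```

```text
[[ 0.6902  0.0717  0.097 ]
 [ 0.7071 -0.1671  0.097 ]
 [ 0.4487 -0.1813  0.097 ]
 [ 0.4339  0.0555  0.097 ]] [np.float64(0.257), np.float64(0.239), np.float64(0.259), np.float64(0.237)]
case c [ 0.56999105 -0.0553057   0.097     ] yaw 3.385153717836608
bar [[ 0.60410561 -0.3314193   0.183     ]
 [ 0.379131   -0.28190482  0.183     ]] [ 0.49161831 -0.30666206  0.183     ] 0.23035897821049267 -12.41229201032481
handle [[ 0.47870591 -0.03229605  0.137     ]
 [ 0.48048174 -0.09117643  0.137     ]] [ 0.47959382 -0.06173624  0.137     ] 0.058907160237627786
ear holes [[ 0.64530887  0.02215405  0.101     ]
 [ 0.59145297 -0.0423247   0.101     ]] [ 0.61838092 -0.01008533  0.101     ] 0.08401171411771925 50.12966924555667
crown [ 0.61858425 -0.00893467  0.17672453] 152 0.18576898635435804
bar cloud 309 [ 0.48911973 -0.30457408  0.18401432]
0.48911974 -0.30457407 -12.497889 0.19112433860009823 0.3747745691884832 0.6097443830748647
bar cloud side 467 [ 0.48652789 -0.30875235  0.18544349]
0.48362476 -0.30835253 -12.238658 0.19242965125382028 0.37443003217896015 0.6070512956336095
crown side [ 0.61277272 -0.01895955  0.17789935] 141 0.1869888705369465
```

```bash
cat >> h.py <<'E'
def down(yaw_deg):
    a=np.radians(yaw_deg); x=np.array([np.cos(a),np.sin(a),0]); y=np.array([0,0,-1.]); return Ro.from_matrix(np.c_[x,y,np.cross(x,y)])
def plan(target,Rt,step=50.,ang=9.,g=1,st=None):
    """print rows from current pose to target"""
    from workcell import monitor
    s=st or monitor.get_state(); p=np.array(s['tcp_pos']); R=rot(s['orientation'])
    rv=(R.inv()*Rt).as_rotvec(); D=np.array(target)-p
    n=int(max(np.ceil(np.linalg.norm(D)*1e3/step),np.ceil(np.degrees(np.linalg.norm(rv))/ang),1))
    out=[]
    for i in range(n):
        Ri=R*Ro.from_rotvec(rv*i/n); sh=Ri.inv().apply(D/n)*1e3
        out.append(f"{g} "+" ".join(f"{v:.1f}" for v in sh)+" "+" ".join(f"{v:.1f}" for v in np.degrees(rv)/n))
    print('dist mm',(D*1e3).round(1),'rot',np.degrees(rv).round(1),n); print(";\n".join(out))
E
python3 -c "
from h import *
plan([.618,-.010,.29],down(50.1))"
```

```text
dist mm [ 457.2 -561.6   37.5] rot [ 0.  23.6 -0.1] 15
1 -27.4 -2.5 -39.7 0.0 1.6 -0.0;
1 -26.3 -2.5 -40.5 0.0 1.6 -0.0;
1 -25.2 -2.5 -41.2 0.0 1.6 -0.0;
1 -24.0 -2.5 -41.9 0.0 1.6 -0.0;
1 -22.9 -2.5 -42.5 0.0 1.6 -0.0;
1 -21.7 -2.5 -43.1 0.0 1.6 -0.0;
1 -20.5 -2.5 -43.7 0.0 1.6 -0.0;
1 -19.3 -2.5 -44.3 0.0 1.6 -0.0;
1 -18.1 -2.5 -44.8 0.0 1.6 -0.0;
1 -16.8 -2.5 -45.2 0.0 1.6 -0.0;
1 -15.6 -2.5 -45.7 0.0 1.6 -0.0;
1 -14.3 -2.5 -46.1 0.0 1.6 -0.0;
1 -13.1 -2.5 -46.5 0.0 1.6 -0.0;
1 -11.8 -2.5 -46.8 0.0 1.6 -0.0;
1 -10.5 -2.5 -47.1 0.0 1.6 -0.0
```

>>> drive_tool:
  plan: "1 -27 -6 -40 0 1.6 0; 1 -26 -6 -41 0 1.6 0; 1 -25 -6 -41 0 1.6 0; 1 -24 -6 -42 0 1.6 0; 1 -23 -6 -43 0 1.6 0; 1 -22 -3 -43 0 1.6 0; 1 -20 0 -44 0 1.6 0; 1 -19 0 -44 0 1.6 0"
  grip_force: 60

```text
clock: 1.1
tcp_pos: [0.4095, 0.245, 0.2832]
orientation: [-0.608, 0.61, 0.357, -0.361]
wrist_force: [-0.0, -0.2, 0.2]
finger_gap: 0.0856
```

```bash
python3 -c "
from h import *
plan([.618,-.010,.29],down(50.1))"
```

```text
dist mm [ 208.5 -255.     6.8] rot [-0.  10.9 -0.4] 7
1 -17.4 -0.9 -43.7 -0.0 1.6 -0.1;
1 -16.2 -0.9 -44.2 -0.0 1.6 -0.1;
1 -15.0 -0.9 -44.6 -0.0 1.6 -0.1;
1 -13.8 -0.9 -45.0 -0.0 1.6 -0.1;
1 -12.6 -0.9 -45.4 -0.0 1.6 -0.1;
1 -11.3 -0.9 -45.7 -0.0 1.6 -0.1;
1 -10.1 -1.0 -46.0 -0.0 1.6 -0.1
```

>>> drive_tool:
  plan: "1 -17 -1 -44 0 1.6 0; 1 -16 -1 -44 0 1.6 0; 1 -15 -1 -45 0 1.6 0; 1 -14 -1 -45 0 1.6 0; 1 -13 -1 -45 0 1.6 0; 1 -11 -1 -46 0 1.6 0; 1 -10 -1 -46 0 1.6 0; 1 0 0 0 0 0 0"

```text
clock: 2.1
tcp_pos: [0.623, -0.0238, 0.286]
orientation: [-0.643, 0.643, 0.29, -0.298]
wrist_force: [-0.3, 1.4, 0.1]
finger_gap: 0.0855
```

Run:
```python
from h import *
from workcell import monitor,cams
s=monitor.get_state(); c=cams.calibration('wrist'); im,d=cams.read_camera('wrist')
pickle.dump((im,d,c,s),open('w1.pkl','wb')); cv2.imwrite('pics/w1.png',cv2.resize(im[:,:,::-1],None,fx=1.4,fy=1.4))
print(s['tcp_pos'],rot(s['orientation']).as_matrix().round(3)); print(c)
plan([.618,-.010,.29],down(50.1))
```

```text
[ 0.62295357 -0.02383631  0.28603009] [[ 0.655 -0.01  -0.756]
 [ 0.756 -0.005  0.655]
 [-0.01  -1.     0.005]]
{'fx': 303.48046834433023, 'fy': 303.48046834433023, 'cx': 277.53865094942734, 'cy': 202.11617076385758, 'D': array([-0.04546584,  0.        ,  0.        ,  0.        ,  0.        ]), 'R': array([[ 0.65446998,  0.75602471, -0.00978187],
       [ 0.72789559, -0.62651398,  0.27865433],
       [ 0.20454109, -0.18949108, -0.96034165]]), 't': array([-0.38642735, -0.51277688,  0.27832617])}
dist mm [-3.9 12.4  3.8] rot [-0.3 -0.9 -0.6] 1
1 6.8 -3.8 11.1 -0.3 -0.9 -0.6
```

View pics/w1.png

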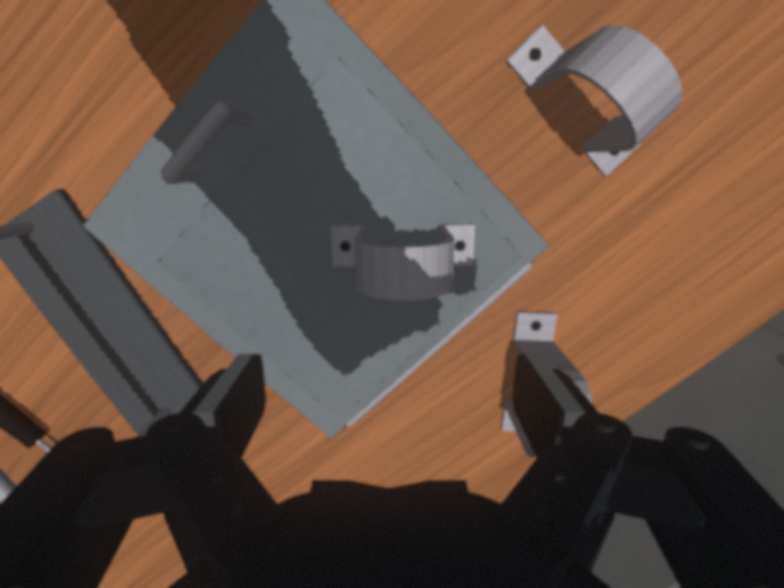

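Run:
```python
from h import *
im,d,c,s=pickle.load(open('w1.pkl','rb'))
k=lambda u:(u+.5)/1.4-.5
e=np.array([at_z(c,k(345),k(246),.101),at_z(c,k(460),k(245),.101)]);print('ear',e,e.mean(0),np.linalg.norm(e[0]-e[1]),np.degrees(np.arctan2(*(e[1]-e[0])[[1,0]])))
o=np.array([at_z(c,k(u),k(v),.101) for u,v in [(331,226),(330,266),(475,225)]]);print(o,np.linalg.norm(o[2]-o[0]))
# handle bar top ends
h=np.array([at_z(c,k(u),k(v),.137) for u,v in [(218,110),(174,172)]]);print('handle',h,h.mean(0),np.linalg.norm(h[0]-h[1]))
P=cloud(c,d);z=P[...,2]
m=(z>.165)&(z<.2)&(np.abs(P[...,0]-.618)<.05)&(np.abs(P[...,1]+.01)<.05)
Q=P[m];print(m.sum(),Q.mean(0),Q[:,2].max())
m=(z>.175)&(z<.2)&(np.abs(P[...,0]-.618)<.05)&(np.abs(P[...,1]+.01)<.05)
Q=P[m];print(m.sum(),Q.mean(0),Q[:,2].max())
plan([.618,-.010,.22],down(50.1))
```

```text
ear [[ 0.59200036 -0.04236393  0.101     ]
 [ 0.64625874  0.02172794  0.101     ]] [ 0.61912955 -0.01031799  0.101     ] 0.08397463527806524 49.74968437128419
[[ 0.57453575 -0.040114    0.101     ]
 [ 0.59582741 -0.0609819   0.101     ]
 [ 0.64181693  0.03900996  0.101     ]] 0.10386220185787956
handle [[ 0.47775275 -0.03638758  0.137     ]
 [ 0.48423324 -0.08395649  0.137     ]] [ 0.48099299 -0.06017204  0.137     ] 0.048008310467953834
2480 [ 0.61867586 -0.01047376  0.17692114] 0.18327769259233498
1783 [ 0.61890782 -0.01040627  0.17925343] 0.18327769259233498
dist mm [ -3.9  12.4 -66.2] rot [-0.3 -0.9 -0.6] 2
1 3.8 33.1 5.4 -0.2 -0.5 -0.3;
1 3.6 33.1 5.4 -0.2 -0.5 -0.3
```

>>> drive_tool:
  plan: "1 4 20 5 0 -0.6 -0.3; 1 4 20 5 0 -0.5 -0.3; 1 0 15 0 0 0 0; 1 0 0 0 0 0 0"

```text
clock: 2.65
tcp_pos: [0.6163, -0.0063, 0.2297]
orientation: [0.642, -0.637, -0.3, 0.303]
wrist_force: [-0.4, -0.1, -0.0]
finger_gap: 0.0855
```

```bash
python3 -c "
from h import *
plan([.619,-.0103,.145],down(50.))"
```

```text
dist mm [  2.7  -4.  -84.7] rot [-0.5  0.5 -0. ] 2
1 -0.7 42.3 -2.6 -0.2 0.3 -0.0;
1 -0.7 42.3 -2.5 -0.2 0.3 -0.0
```

>>> drive_tool:
  plan: "1 -1 10 -4 -0.5 0.5 0; 1 0 0 0 0 0 0; 1 0 20 0 0 0 0; 1 0 20 0 0 0 0; 1 0 15 0 0 0 0; 1 0 10 0 0 0 0; 1 0 0 0 0 0 0"

```text
clock: 3.52
tcp_pos: [0.6216, -0.0106, 0.156]
orientation: [-0.639, 0.643, 0.301, -0.296]
wrist_force: [0.5, 0.4, 0.8]
finger_gap: 0.0855
```

```bash
python3 -c "
from h import *
plan([.619,-.0103,.145],down(50.))"
```

```text
dist mm [ -2.6   0.3 -11. ] rot [ 0.4 -0.   0.2] 1
1 -1.5 11.0 2.3 0.4 -0.0 0.2
```

Centred within ~2 mm; finish descent and close.

>>> drive_tool:
  plan: "1 -1.5 10 2 0.4 0 0; 1 0 0 0 0 0 0; -1 0 0 0 0 0 0; -1 0 0 0 0 0 0; -1 0 0 0 0 0 0; -1 0 0 0 0 0 0; -1 0 0 0 0 0 0; -1 0 0 0 0 0 0"
  grip_force: 50

```text
clock: 4.53
tcp_pos: [0.62, -0.0106, 0.1471]
orientation: [-0.641, 0.641, 0.3, -0.297]
wrist_force: [0.5, -0.3, -0.8]
finger_gap: 0.0591
```

Run:
```python
from h import *
from workcell import monitor,cams
s=monitor.get_state(); c=cams.calibration('wrist'); im,d=cams.read_camera('wrist')
cv2.imwrite('pics/w2.png',im[:,:,::-1])
im,d=cams.read_camera('side');cv2.imwrite('pics/s2.png',cv2.resize(im[100:330,160:400,::-1],None,fx=2.5,fy=2.5))
print(s['tcp_pos'],s['wrist_force'],s['finger_gap'])
```

```text
[ 0.61995538 -0.01059394  0.14713163] [ 0.48887359 -0.32360923 -0.75416639] 0.05913207106216139
```

View pics/s2.png

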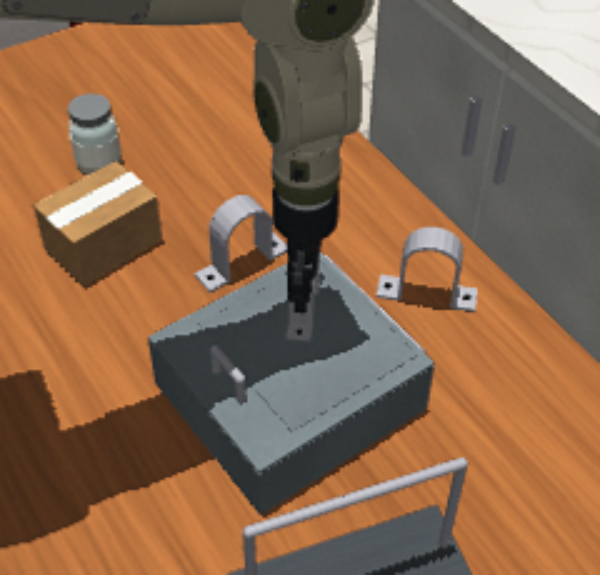

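View pics/w2.png

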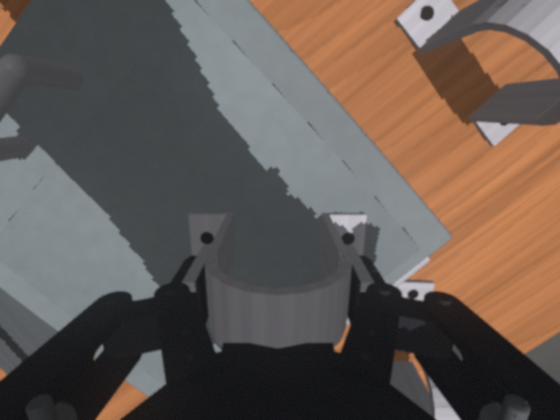

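>>> drive_tool:
  plan: "-1 0 -10 0 0 0 0; -1 0 -20 0 0 0 0; -1 0 -30 0 0 0 0; -1 0 -40 0 0 0 0; -1 0 -40 0 0 0 0; -1 0 -15 0 0 0 0; -1 0 0 0 0 0 0"
  grip_force: 60

```text
clock: 5.5
tcp_pos: [0.6183, -0.0108, 0.3093]
orientation: [0.641, -0.641, -0.3, 0.297]
wrist_force: [-0.8, 0.8, -1.7]
finger_gap: 0.0591
```

```bash
python3 -c "
from h import *
from workcell import monitor
s=monitor.get_state();print(s['wrist_force'],s['finger_gap'],s['ft_torque'])
plan([.490,-.307,.30],down(77.6),step=40,g=-1)"
```

```text
[-0.7602865   0.77044672 -1.70953155] 0.0590733228965603 [-0.01020333 -0.01499553  0.0384879 ]
dist mm [-128.3 -296.2   -9.3] rot [  0.2 -27.6   0.2] 9
-1 -34.4 0.9 -10.3 0.0 -3.1 0.0;
-1 -34.9 0.9 -8.4 0.0 -3.1 0.0;
-1 -35.3 0.9 -6.5 0.0 -3.1 0.0;
-1 -35.6 0.9 -4.6 0.0 -3.1 0.0;
-1 -35.8 1.0 -2.7 0.0 -3.1 0.0;
-1 -35.9 1.0 -0.8 0.0 -3.1 0.0;
-1 -35.9 1.0 1.1 0.0 -3.1 0.0;
-1 -35.7 1.0 3.1 0.0 -3.1 0.0;
-1 -35.5 1.0 5.0 0.0 -3.1 0.0
```

>>> drive_tool:
  plan: "-1 -20 1 -6 0 -2 0; -1 -35 1 -9 0 -3.2 0; -1 -36 1 -7 0 -3.2 0; -1 -36 1 -5 0 -3.2 0; -1 -36 1 -3 0 -3.2 0; -1 -36 1 0 0 -3.2 0; -1 -36 1 1 0 -3.2 0; -1 -36 1 3 0 -3.2 0"

```text
clock: 6.5
tcp_pos: [0.504, -0.2656, 0.2921]
orientation: [0.562, -0.556, -0.433, 0.433]
wrist_force: [0.5, -0.9, -1.9]
finger_gap: 0.0592
```

```bash
python3 -c "
from h import *
from workcell import monitor
plan([.490,-.307,.30],down(77.6),step=30,g=-1)"
```

```text
dist mm [-14.  -41.4   7.9] rot [-0.4 -2.1  0.4] 2
-1 -21.8 -4.1 1.6 -0.2 -1.0 0.2;
-1 -21.8 -4.0 2.0 -0.2 -1.0 0.2
```

>>> drive_tool:
  plan: "-1 -22 -4 2 -0.2 -1 0.2; -1 -15 0 1 0 -0.8 0; -1 0 0 0 0 0 0; -1 0 0 0 0 0 0"

```text
clock: 7.0
tcp_pos: [0.4889, -0.3028, 0.2918]
orientation: [0.557, -0.549, -0.44, 0.441]
wrist_force: [0.7, -0.1, -1.6]
finger_gap: 0.059
```

Run:
```python
from h import *
from workcell import monitor,cams
s=monitor.get_state(); c=cams.calibration('wrist'); im,d=cams.read_camera('wrist')
pickle.dump((im,d,c,s),open('w3.pkl','wb'));cv2.imwrite('pics/w3.png',cv2.resize(im[:,:,::-1],None,fx=1.4,fy=1.4))
im,d=cams.read_camera('side');cv2.imwrite('pics/s3.png',cv2.resize(im[100:380,160:430,::-1],None,fx=2.1,fy=2.1))
print(s['tcp_pos'],s['wrist_force'],s['finger_gap'])
plan([.490,-.307,.30],down(77.6),step=30,g=-1)
```

```text
[ 0.48892793 -0.30283348  0.2918194 ] [ 0.69742636 -0.07232071 -1.62785974] 0.0589500121973929
dist mm [ 0.9 -4.4  8. ] rot [-0.5 -0.5  0.3] 1
-1 -4.0 -8.0 -1.8 -0.5 -0.5 0.3
```

View pics/w3.png

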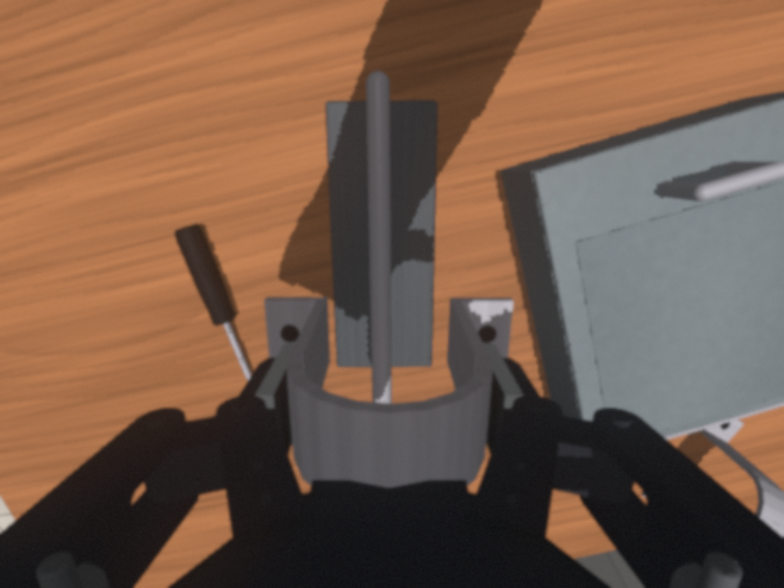

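View pics/s3.png

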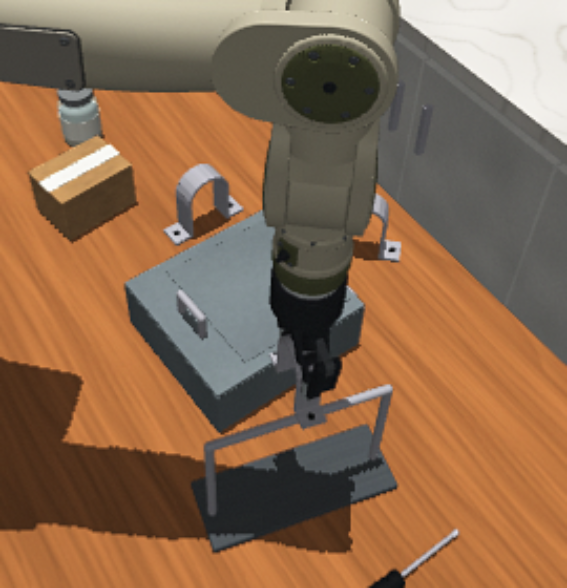

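Run:
```python
from h import *
im,d,c,s=pickle.load(open('w3.pkl','rb'))
k=lambda u:(u+.5)/1.4-.5
b=np.array([at_z(c,k(377.5),k(82),.183),at_z(c,k(382),k(390),.183)])
u=(b[1]-b[0])/np.linalg.norm(b[1]-b[0]);print(b,np.degrees(np.arctan2(u[1],u[0])))
n=np.array([-u[1],u[0]])
for p in [s['tcp_pos'],(.4916,-.3067),(.489,-.3046),(.4836,-.3083)]: print('perp off mm',((np.array(p[:2])-b[0][:2])@n*1e3).round(1))
# ear hole line mid
e=[(290,333),(488,333)]
h=np.array([at_z(c,k(u_),k(v_),s['tcp_pos'][2]-.046) for u_,v_ in e]);print(h,h.mean(0),np.linalg.norm(h[0]-h[1]),((h.mean(0)[:2]-b[0][:2])@n*1e3))
```

```text
[[ 0.38011165 -0.28330616  0.183     ]
 [ 0.54804256 -0.32015011  0.183     ]] -12.374594248861277
perp off mm 4.2
perp off mm 1.0
perp off mm 2.5
perp off mm -2.2
[[ 0.47769287 -0.34308595  0.2458194 ]
 [ 0.49659587 -0.26138258  0.2458194 ]] [ 0.48714437 -0.30223427  0.2458194 ] 0.08386157229048073 4.44899790316949
```

>>> drive_tool:
  plan: "-1 -4 0 0 -0.4 -0.4 0.3; -1 0 15 0 0 0 0; -1 0 25 0 0 0 0; -1 0 25 0 0 0 0; -1 0 20 0 0 0 0; -1 0 15 0 0 0 0; -1 0 10 0 0 0 0; -1 0 0 0 0 0 0"

```text
clock: 8.1
tcp_pos: [0.4875, -0.3029, 0.1735]
orientation: [0.552, -0.549, -0.443, 0.444]
wrist_force: [-0.6, 1.0, -1.6]
finger_gap: 0.059
```

```bash
python3 -c "
from h import *
from workcell import monitor
plan([.490,-.307,.155],down(77.6),step=30,g=-1)"
```

```text
dist mm [  2.5  -4.1 -18.5] rot [-0.2  0.2  0.1] 1
-1 -3.5 18.5 -3.4 -0.2 0.2 0.1
```

>>> drive_tool:
  plan: "-1 -5 5 0 0 0 0; -1 0 5 0 0 0 0; -1 0 3 0 0 0 0; -1 0 2 0 0 0 0; -1 0 0 0 0 0 0"

```text
clock: 8.72
tcp_pos: [0.4872, -0.309, 0.1592]
orientation: [0.551, -0.55, -0.444, 0.444]
wrist_force: [-0.1, 0.7, -1.9]
finger_gap: 0.0591
```

>>> drive_tool:
  plan: "-1 1.5 2 0 0 0 0; -1 0 1.5 0 0 0 0; -1 0 1 0 0 0 0; -1 0 0 0 0 0 0"

```text
clock: 9.22
tcp_pos: [0.488, -0.3076, 0.1555]
orientation: [-0.55, 0.55, 0.444, -0.444]
wrist_force: [0.5, -0.9, -1.9]
finger_gap: 0.059
```

>>> drive_tool:
  plan: "-1 0 1.5 0 0 0 0; -1 0 1 0 0 0 0; -1 0 0 0 0 0 0"

```text
clock: 9.6
tcp_pos: [0.4881, -0.3077, 0.1555]
orientation: [-0.549, 0.551, 0.444, -0.444]
wrist_force: [-0.2, -0.4, -2.0]
finger_gap: 0.0588
```

Run:
```python
from h import *
from workcell import monitor,cams
s=monitor.get_state(); c=cams.calibration('wrist'); im,d=cams.read_camera('wrist')
cv2.imwrite('pics/w4.png',im[:,:,::-1])
im,d=cams.read_camera('side');cv2.imwrite('pics/s4.png',cv2.resize(im[220:350,210:360,::-1],None,fx=4,fy=4))
print(s['tcp_pos'],s['wrist_force'],s['finger_gap'])
```

```text
[ 0.48813734 -0.30768733  0.15552532] [-0.18272147 -0.41553622 -2.02367303] 0.058785450077347326
```

View pics/s4.png

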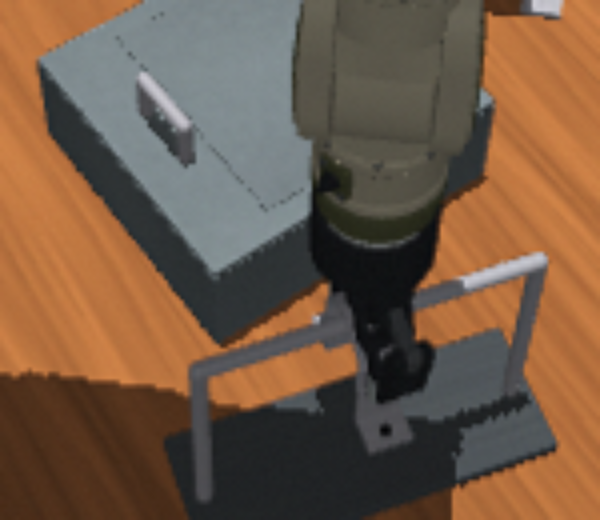

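View pics/w4.png

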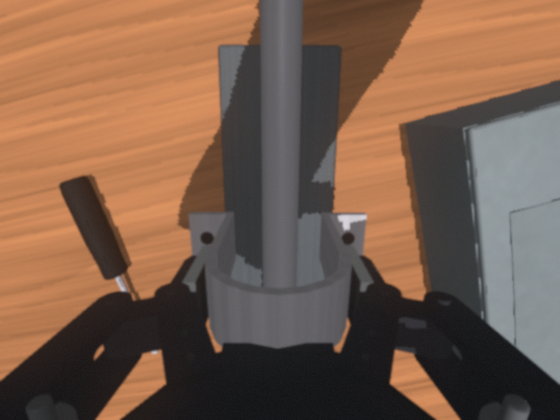

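>>> drive_tool:
  plan: "-1 0 3 0 0 0 0; -1 0 0 0 0 0 0"

```text
clock: 9.95
tcp_pos: [0.4886, -0.308, 0.1558]
orientation: [-0.548, 0.552, 0.444, -0.444]
wrist_force: [0.4, -0.1, -2.4]
finger_gap: 0.0591
```

>>> drive_tool:
  plan: "-1 0 2.5 0 0 0 0; -1 0 1 0 0 0 0"

```text
clock: 10.2
tcp_pos: [0.4889, -0.3082, 0.1554]
orientation: [-0.547, 0.553, 0.444, -0.444]
wrist_force: [-2.7, 1.7, 5.6]
finger_gap: 0.0589
```

>>> drive_tool:
  plan: "-0.2 0 0 0 0 0 0; 0.3 0 0 0 0 0 0; 0.7 0 0 0 0 0 0; 1 0 0 0 0 0 0; 1 0 0 0 0 0 0; 1 0 0 0 0 0 0"

```text
clock: 10.95
tcp_pos: [0.4891, -0.3085, 0.1541]
orientation: [-0.547, 0.553, 0.444, -0.444]
wrist_force: [-0.1, 0.1, 0.0]
finger_gap: 0.0857
```

Run:
```python
from h import *
from workcell import monitor,cams
s=monitor.get_state(); c=cams.calibration('wrist'); im,d=cams.read_camera('wrist')
cv2.imwrite('pics/w5.png',im[:,:,::-1])
print(s['tcp_pos'],s['wrist_force'],s['finger_gap'])
plan([.488,-.308,.26],down(77.6),step=30,g=1)
```

```text
[ 0.48913255 -0.30846918  0.1540886 ] [-0.08392461  0.09657245  0.02258867] 0.08569355500607555
dist mm [ -1.1   0.5 105.9] rot [ 0.4  0.2 -0.3] 4
1 -0.1 -26.5 0.1 0.1 0.1 -0.1;
1 -0.0 -26.5 0.2 0.1 0.1 -0.1;
1 -0.0 -26.5 0.2 0.1 0.1 -0.1;
1 0.0 -26.5 0.3 0.1 0.1 -0.1
```

View pics/w5.png

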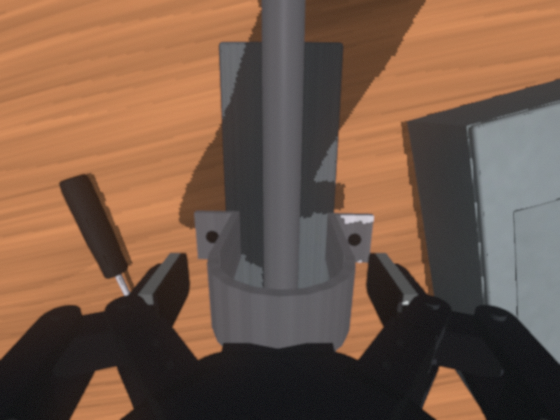

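Hung, fingers clear on both sides. Retract straight up.

>>> drive_tool:
  plan: "1 0 -15 0 0 0 0; 1 0 -25 0 0 0 0; 1 0 -30 0 0 0 0; 1 0 -30 0 0 0 0; 1 0 -15 0 0 0 0; 1 0 0 0 0 0 0"

```text
clock: 11.75
tcp_pos: [0.4888, -0.308, 0.2782]
orientation: [-0.546, 0.555, 0.445, -0.444]
wrist_force: [0.3, -0.1, 0.6]
finger_gap: 0.0857
```

Run:
```python
from h import *
from workcell import monitor,cams
im,d=cams.read_camera('side');cv2.imwrite('pics/s6.png',cv2.resize(im[150:350,170:370,::-1],None,fx=3,fy=3))
# case geometry: combine
yaw=3.4; cx,cy=.570,-.0553
a=np.radians(yaw); X=np.array([np.cos(a),np.sin(a)])
print('hinge',np.array([cx,cy])+.13*X,'handle',np.array([cx,cy])-.09*X)
plan([.480,-.0605,.24],down(3.4),step=35)
```

```text
hinge [ 0.69977118 -0.04759017] handle [ 0.48015842 -0.06063757]
dist mm [ -8.6 247.3 -37.4] rot [ 0.7 74.4  0.1] 9
1 26.7 3.9 6.8 0.1 8.3 0.0;
1 25.4 3.9 10.5 0.1 8.3 0.0;
1 23.7 4.0 14.1 0.1 8.3 0.0;
1 21.4 4.0 17.3 0.1 8.3 0.0;
1 18.7 4.0 20.2 0.1 8.3 0.0;
1 15.6 4.0 22.7 0.1 8.3 0.0;
1 12.2 4.1 24.7 0.1 8.3 0.0;
1 8.5 4.1 26.2 0.1 8.3 0.0;
1 4.6 4.1 27.1 0.1 8.3 0.0
```

View pics/s6.png

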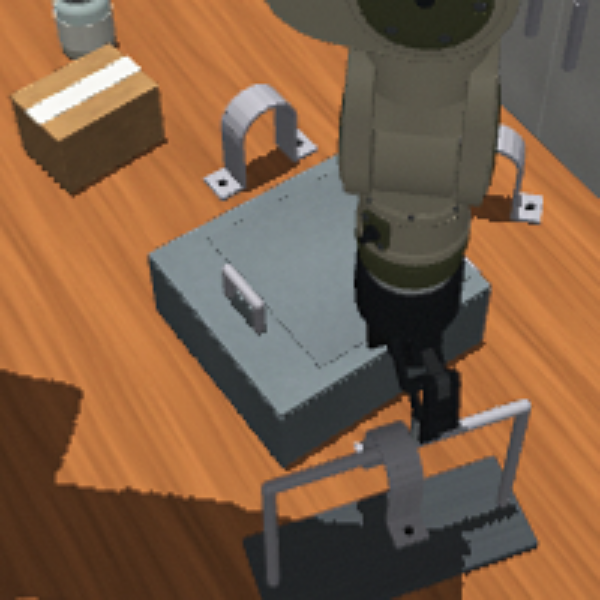

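>>> drive_tool:
  plan: "1 27 0 7 0 8.3 0; 1 26 0 10 0 8.3 0; 1 24 0 14 0 8.3 0; 1 22 2 17 0 8.3 0; 1 19 2 20 0 8.3 0; 1 16 5 23 0 8.3 0; 1 12 5 25 0 8.3 0; 1 9 5 26 0 8.3 0"

```text
clock: 12.8
tcp_pos: [0.484, -0.0796, 0.25]
orientation: [-0.704, 0.706, 0.055, -0.056]
wrist_force: [-0.5, -0.1, -0.1]
finger_gap: 0.0857
```

Run:
```python
from h import *
plan([.480,-.0605,.24],down(3.4),step=35)
```

```text
dist mm [ -4.   19.1 -10. ] rot [ 0.2  5.6 -0. ] 1
1 -0.9 9.9 19.6 0.2 5.6 -0.0
```

>>> drive_tool:
  plan: "1 -1 6 12 0 4 0; 1 0 0 5 0 1 0; 1 0 0 0 0 0 0; 1 0 0 0 0 0 0"

```text
clock: 13.3
tcp_pos: [0.4791, -0.0608, 0.2417]
orientation: [-0.706, 0.707, 0.023, -0.026]
wrist_force: [-0.4, -0.8, -0.1]
finger_gap: 0.0847
```

Run:
```python
from h import *
from workcell import monitor,cams
s=monitor.get_state(); c=cams.calibration('wrist'); im,d=cams.read_camera('wrist')
pickle.dump((im,d,c,s),open('w7.pkl','wb'));cv2.imwrite('pics/w7.png',cv2.resize(im[:,:,::-1],None,fx=1.4,fy=1.4))
P=cloud(c,d);z=P[...,2]
m=(z>.131)&(z<.15)&(np.abs(P[...,0]-.48)<.05)&(np.abs(P[...,1]+.06)<.06)
Q=P[m];print(m.sum(),Q.mean(0),Q[:,:2].min(0),Q[:,:2].max(0),Q[:,2].max())
vx,vy,x0,y0=cv2.fitLine(Q[:,:2].astype(np.float32),cv2.DIST_HUBER,0,.01,.01).ravel();print(np.degrees(np.arctan2(vy,vx)))
plan([.480,-.0605,.24],down(3.4),step=35)
im,d=cams.read_camera('top');cv2.imwrite('pics/t7.png',im[:,:,::-1])
```

```text
1159 [ 0.48019508 -0.0597803   0.13854992] [ 0.47291535 -0.0930145 ] [ 0.4879605  -0.03050196] 0.14179569102077166
-86.31881
dist mm [ 0.9  0.4 -1.8] rot [ 0.1  0.6 -0.3] 1
1 0.9 1.8 0.3 0.1 0.6 -0.3
```

View pics/w7.png

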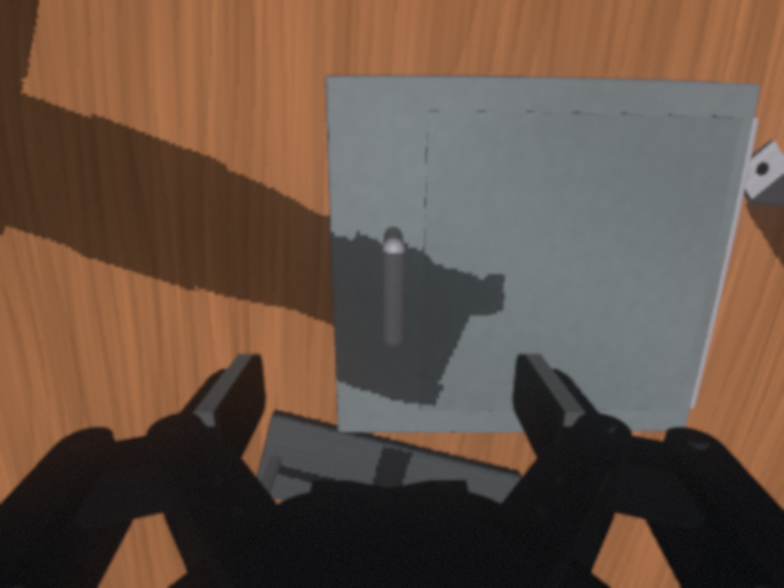

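View pics/t7.png

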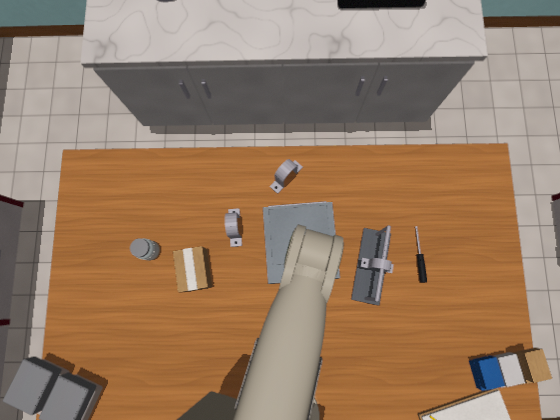

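>>> drive_tool:
  plan: "1 1 20 0 0 0.6 0; 1 0 25 0 0 0 0; 1 0 25 0 0 0 0; 1 0 20 0 0 0 0; 1 0 8 0 0 0 0; 1 0 0 0 0 0 0"

```text
clock: 14.15
tcp_pos: [0.4821, -0.0644, 0.1429]
orientation: [-0.705, 0.708, 0.02, -0.02]
wrist_force: [0.6, 0.6, -0.3]
finger_gap: 0.0852
```

Run:
```python
from h import *
plan([.4802,-.0602,.138],down(3.5),step=35)
```

```text
dist mm [-1.9  4.2 -4.9] rot [ 0.2 -0.3  0. ] 1
1 -1.7 4.9 4.3 0.2 -0.3 0.0
```

>>> drive_tool:
  plan: "1 -1.7 5 4.5 0 0 0; 1 0 0 0 0 0 0; -1 0 0 0 0 0 0; -1 0 0 0 0 0 0; -1 0 0 0 0 0 0; -1 0 0 0 0 0 0; -1 0 0 0 0 0 0; -1 0 0 0 0 0 0"
  grip_force: 40

```text
clock: 15.15
tcp_pos: [0.4809, -0.0603, 0.1402]
orientation: [-0.705, 0.709, 0.021, -0.019]
wrist_force: [-0.3, -0.0, 0.5]
finger_gap: 0.0105
```

>>> drive_tool:
  plan: "-1 0 0 0 0 0 0; -1 0 0 0 0 0 0; -1 0 0 0 0 0 0"

```text
clock: 15.52
tcp_pos: [0.4809, -0.0603, 0.1402]
orientation: [-0.705, 0.709, 0.021, -0.019]
wrist_force: [-0.6, -0.7, 1.6]
finger_gap: 0.0106
```

```bash
cat >> h.py <<'E'
Hg=np.array([.6998,-.0476,.0905]); CX=np.array([np.cos(np.radians(3.4)),np.sin(np.radians(3.4)),0])
def bar(t): return Hg+CX*(-.22*np.cos(t)+.044*np.sin(t))+np.array([0,0,.22*np.sin(t)+.044*np.cos(t)])
def ang(p):
    r=p-Hg; return np.degrees(np.arctan2(r[2],-(r@CX))-np.arctan2(.044,.22))
def grip_pt(s): return np.array(s['tcp_pos'])+rot(s['orientation']).apply([0,.0057,0])
E
python3 - <<'E'
from h import *
from workcell import monitor
s=monitor.get_state();print(ang(grip_pt(s)),grip_pt(s),bar(0))
p=bar(0)
for t in range(3,46,3):
    q=bar(np.radians(t)); print(t,((q-p)@CX*1e3).round(1),((q-p)[2]*1e3).round(1)); p=q
E
```

```text
0.033625627498199175 [ 0.48087691 -0.06029273  0.13449196] [ 0.48018724 -0.0606474   0.1345    ]
3 2.6 11.5
6 3.2 11.3
9 3.8 11.1
12 4.4 10.9
15 4.9 10.7
18 5.5 10.4
21 6.0 10.1
24 6.5 9.8
27 7.0 9.4
30 7.5 9.0
33 8.0 8.6
36 8.4 8.2
39 8.8 7.7
42 9.2 7.3
45 9.6 6.8
```

>>> drive_tool:
  plan: "-1 2 -7 0 0 0 0; -1 3 -12 0 0 0 0; -1 3 -11 0 0 0 0; -1 4 -11 0 0 0 0; -1 0 0 0 0 0 0"

```text
clock: 16.15
tcp_pos: [0.4937, -0.0594, 0.1836]
orientation: [-0.705, 0.709, 0.021, -0.019]
wrist_force: [-0.2, -0.3, -2.5]
finger_gap: 0.0105
```

Run:
```python
from h import *
from workcell import monitor
s=monitor.get_state();print(ang(grip_pt(s)),s['wrist_force'],s['finger_gap'],rot(s['orientation']).as_matrix().round(3)[:,1], np.linalg.norm(grip_pt(s)-Hg-[0,0,0]))
t=np.radians(ang(grip_pt(s)));print((grip_pt(s)-bar(t))*1e3)
```

```text
11.631008454902355 [-0.20073827 -0.26554799 -2.51706343] 0.010543169053471912 [ 0.002 -0.005 -1.   ] 0.22413660767639845
[ 0.17766991  0.43576408 -0.08600652]
```

Lid follows on the right arc (11.6°). Continue.

>>> drive_tool:
  plan: "-1 4 -9 0 0 0 0; -1 5 -10 0 0 0 0; -1 6 -10 0 0 0 0; -1 6 -10 0 0 0 0; -1 6 -9 0 0 0 0; -1 0 0 0 0 0 0"

```text
clock: 16.9
tcp_pos: [0.5223, -0.0574, 0.2347]
orientation: [-0.705, 0.709, 0.021, -0.02]
wrist_force: [-0.9, -1.5, -0.5]
finger_gap: 0.0103
```

Run:
```python
from h import *
from workcell import monitor
s=monitor.get_state();print(ang(grip_pt(s)),s['wrist_force'],s['finger_gap'],rot(s['orientation']).as_matrix().round(3)[:,1])
t=np.radians(ang(grip_pt(s)));print((grip_pt(s)-bar(t))*1e3, (bar(np.pi/4)-grip_pt(s))*1e3)
```

```text
26.612246830101707 [-0.91635666 -1.4686775  -0.51933845] 0.010333363193920832 [ 0.001 -0.005 -1.   ]
[-0.82822986  0.67006192  0.61317799] [53.26803368  2.44543649 48.17539366]
```

>>> drive_tool:
  plan: "-1 6 -8 0 0 0 0; -1 9 -10 0 0 0 0; -1 9 -9 0 0 0 0; -1 9 -8 0 0 0 0; -1 8 -7 0 0 0 0; -1 0 0 0 0 0 0"

```text
clock: 17.65
tcp_pos: [0.5636, -0.0546, 0.2778]
orientation: [-0.705, 0.709, 0.019, -0.021]
wrist_force: [-0.6, -0.9, -2.0]
finger_gap: 0.0104
```

Run:
```python
from h import *
from workcell import monitor
s=monitor.get_state();print(ang(grip_pt(s)),s['wrist_force'],s['finger_gap'],rot(s['orientation']).as_matrix().round(3)[:,1])
t=np.radians(ang(grip_pt(s)));print((grip_pt(s)-bar(t))*1e3, (bar(np.pi/4)-grip_pt(s))*1e3)
```

```text
41.783442977813195 [-0.55455249 -0.90331531 -2.00459446] 0.010367071181204725 [-0.003 -0.005 -1.   ]
[-1.69761568  0.94770138  2.18164897] [11.95786919 -0.33813     5.09537963]
```

>>> drive_tool:
  plan: "-1 5 -3 0 0 0 0; -1 4 -2 0 0 0 0; -1 0 0 0 0 0 0; -1 0 0 0 0 0 0"

```text
clock: 18.15
tcp_pos: [0.5711, -0.0541, 0.2836]
orientation: [-0.705, 0.709, 0.018, -0.022]
wrist_force: [-1.7, -1.3, -0.6]
finger_gap: 0.0103
```

Run:
```python
from h import *
from workcell import monitor,cams
s=monitor.get_state();print(ang(grip_pt(s)),s['tcp_pos'],s['wrist_force'],s['finger_gap'])
t=np.radians(ang(grip_pt(s)));print((grip_pt(s)-bar(t))*1e3, (bar(np.pi/4)-grip_pt(s))*1e3)
for n in ['side','top','wrist']:
    c=cams.calibration(n); im,d=cams.read_camera(n); pickle.dump((im,d,c),open(n+'8.pkl','wb'))
    cv2.imwrite(f'pics/{n}8.png',im[:,:,::-1])
```

```text
44.17317688637373 [ 0.57114483 -0.05409626  0.28355866] [-1.71294936 -1.26061477 -0.62840276] 0.010335341884605796
[-1.78105981  1.01250488  2.49794845] [ 4.45717361 -0.85351442 -0.68265096]
```

View pics/side8.png

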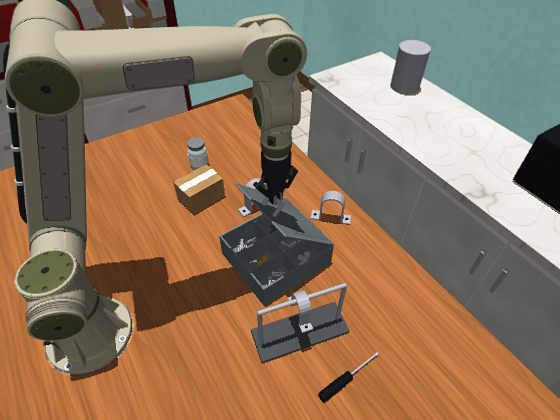

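View pics/wrist8.png

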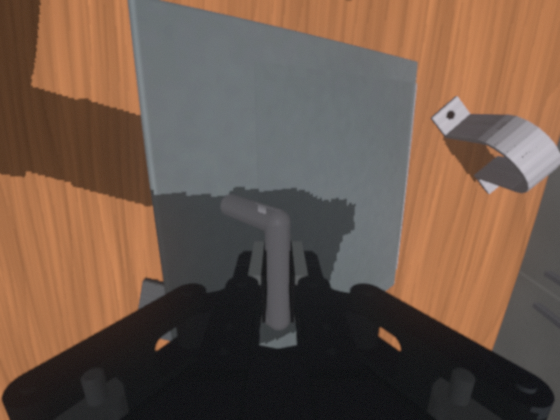

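View pics/top8.png

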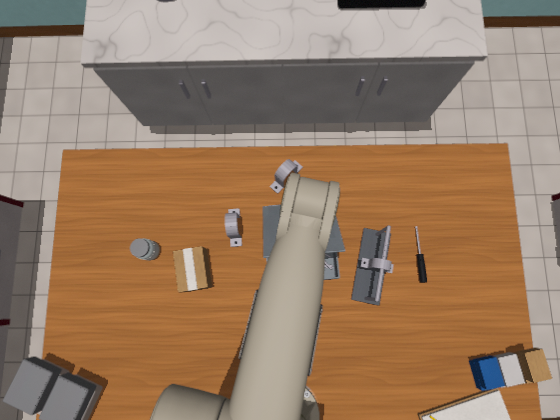

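Measure the lid's angle by fitting a plane to the depth on the lid (wrist u 160–390, v 25–180; side too).

```bash
cat > lidang.py <<'E'
from h import *
def fit(Q):
    c0=np.median(Q,0)
    for _ in range(5):
        n=np.linalg.svd(Q-Q.mean(0),full_matrices=False)[2][2]; r=np.abs((Q-Q.mean(0))@n); Q=Q[r<max(.0015,2*r.std())]
    n*=np.sign(n[2]); return n,Q
def run(tag):
    im,d,c=pickle.load(open(f'wrist{tag}.pkl','rb')); P=cloud(c,d)
    for (v0,v1,u0,u1) in [(40,175,170,380),(40,110,170,270),(80,175,290,380)]:
        n,Q=fit(P[v0:v1,u0:u1].reshape(-1,3)); print('wrist',np.degrees(np.arctan2(n@CX,n[2])).round(2),n.round(3),len(Q),((Q-Q.mean(0))@n).std())
    im,d,c=pickle.load(open(f'side{tag}.pkl','rb')); P=cloud(c,d)
    # lid region: points near expected plane
    th=np.radians(45); nn=CX*np.sin(th)+np.array([0,0,np.cos(th)]); q=(P-Hg)
    m=(np.abs(q@nn-.0065)<.03)&(np.abs(q@np.array([-CX[1],CX[0],0]))<.11)&(q[...,2]>.02)&(q[...,2]<.17)
    m[:200]=0
    n,Q=fit(P[m]); print('side',np.degrees(np.arctan2(n@CX,n[2])).round(2),len(Q),m.sum(),((Q-Q.mean(0))@n).std())
    v=im.copy(); v[m]=[255,0,0]; cv2.imwrite('pics/mask.png',cv2.resize(v[150:330,200:370,::-1],None,fx=3,fy=3))
E
python3 -c "
from lidang import *
run(8)"
```

```text
wrist 43.12 [0.682 0.053 0.73 ] 27701 0.0005575735712621451
wrist 43.15 [0.682 0.05  0.73 ] 6869 0.0005892733693200486
wrist 43.43 [0.686 0.049 0.726] 8519 0.0004323817194240537
side 43.17 1065 1127 0.0006198202805136897
```

```bash
python3 -c "
from lidang import *
for f,b in [('w1.pkl',None),('w7.pkl',None),('side0.pkl',None),('top0.pkl',None)]:
    t=pickle.load(open(f,'rb'));P=cloud(t[2],t[1]);q=P-Hg;x=q@CX;y=q@np.array([-CX[1],CX[0],0])
    m=(x>-.17)&(x<-.01)&(np.abs(y)<.11)&(np.abs(q[...,2]-.0065)<.006)
    n,Q=fit(P[m]);print(f,np.degrees(np.arctan2(n@CX,n[2])),len(Q),Q[:,2].mean())
"
```

```text
w1.pkl -0.05258517755884513 25070 0.09668526946853366
w7.pkl -0.03132480094360611 36430 0.09669275909030135
side0.pkl -0.06578157432127611 1374 0.09883560895416102
top0.pkl -0.2790070335152229 1143 0.09716358664532379
```

>>> drive_tool:
  plan: "-1 4 -2.5 0 0 0 0; -1 3 -1.5 0 0 0 0; -1 0 0 0 0 0 0; -1 0 0 0 0 0 0; -1 0 0 0 0 0 0"

```text
clock: 18.92
tcp_pos: [0.5776, -0.0536, 0.288]
orientation: [-0.705, 0.709, 0.017, -0.023]
wrist_force: [-4.3, -0.7, 1.8]
finger_gap: 0.0105
```

```bash
cat > look.py <<'E'
from h import *
from workcell import monitor,cams
import sys
tag=sys.argv[1]
s=monitor.get_state();print(ang(grip_pt(s)),s['tcp_pos'],s['wrist_force'],s['finger_gap'],abs(s['qvel']).max())
for n in ['side','wrist','top']:
    c=cams.calibration(n); im,d=cams.read_camera(n); pickle.dump((im,d,c),open(n+tag+'.pkl','wb'))
    cv2.imwrite(f'pics/{n}{tag}.png',im[:,:,::-1])
from lidang import run
run(tag)
E
python3 look.py 9
```

```text
46.145298061461084 [ 0.57760881 -0.05364957  0.2879696 ] [-4.28378276 -0.66844925  1.76373664] 0.010534412577632912 0.0027966772390308338
wrist 45.15 [0.707 0.054 0.705] 27615 0.0005469200511108739
wrist 45.1 [0.706 0.052 0.706] 6878 0.0005800269926255527
wrist 45.44 [0.711 0.05  0.702] 8521 0.00041501622843263873
side 45.21 895 919 0.0005657488849609638
```

Run:
```python
from h import *
a=pickle.load(open('top0.pkl','rb'))[0];b=pickle.load(open('top9.pkl','rb'))[0]
for n,(v0,v1,u0,u1) in dict(carton=(240,300,168,215),jar=(230,268,125,165),driver=(222,290,405,432)).items():
    print(n,np.abs(a[v0:v1,u0:u1].astype(int)-b[v0:v1,u0:u1]).mean().round(2))
im=pickle.load(open('side9.pkl','rb'))[0]
cv2.imwrite('pics/s9.png',cv2.resize(im[160:360,200:390,::-1],None,fx=3,fy=3))
```

```text
carton 2.33
jar 2.28
driver 2.16
```

View pics/s9.png

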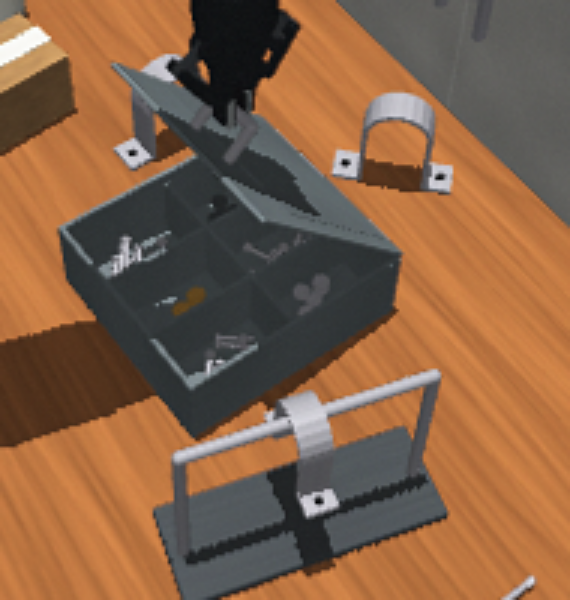

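The saddle hangs astride the bar, the lid is held half open, and the bystanders have not moved. Handing in.

```bash
python3 -c "
from workcell import job,monitor
print(job.hand_in()); s=monitor.get_state(); print(s['clock'],s['tcp_pos'],s['finger_gap'])"
```

```text
the job is handed in; nothing more can be done
None
the job is handed in; nothing more can be done
```

I hung the small saddle over the middle of the rail bar and released it. I then lifted the lid by its handle and handed the job in, still gripping it at about 45° (about 19 s used).

**Last checks:**
- **Lid angle:** Fitting a plane to the depth images gave 45.1–45.4° from the wrist camera and 45.2° from the side camera.
- **Disagreement:** The arm's own position implied 46.1°. I trusted the cameras, because they read the closed lid as 0° to within 0.1°. The gap probably comes from a few mm of error in my estimate of the hinge position.
- **Grip:** The fingers held the handle at a 10.5 mm opening, with about 5 N of force on the wrist.
- **Saddle:** The side view shows it hanging astride the bar with one leg on each side.
- **Bystanders:** The carton, jar and screwdriver match the first top picture, with no visible movement.

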